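Turn the powder carousel to the wide jar

ROBOT

A 6-joint arm with a two-finger parallel gripper is mounted at the origin on the work surface. World frame = base frame: x ahead of the robot, y to its left, z up, the work surface at z = 0. Lengths are in mm, angles in rad, forces in N, time in s.
With the tool pointing down it reaches from about 275 to 750 mm from the base axis. Payload 10.2 kg.
Tool frame: the origin (TCP) lies at the very end of the fingers, on their centre line; the grasp point (between the pads) lies ctrl.grip_depth behind it (ctrl.grip_depth is the distance from the TCP to the grasp point, in mm); z points along the fingers, y is the direction in which the jaws open and shut (so a half turn about z gives the same grasp; the last joint's range is limited). The gripper opens to 85 mm and grips with 20 to 120 N. Pads are 22 mm wide; open, the fingers measure 114 mm over their backs; the gripper's body (76 mm by 85 mm) begins 54 mm behind the grasp point. The pads swing forward as they close: fully open they stand 13 mm farther back than shut.
Start: joints at [-1.482, 0.313, 1.498, -0, 1.331, -0.223], TCP at [161.043, -499.696, 231.294] pointing down, gripper open.
Joint ranges: [-2.94, 2.94], [-0.97, 2.17], [0.19, 2.56], [-1.23, 4.37], [0.02, 3.11], [-2.88, 2.88]. Speed limits (rad/s): [2.39, 2.39, 3.01, 3.14, 3.14, 3.14].

INTERFACE

Orientations are given as a unit quaternion [w, x, y, z].
In Python, from rig import telemetry, eyes, ctrl, nets gives the robot as it stands. The module is installed in compiled form; this text tells all that it offers.
- The arm moves only by the tool drive_tool, never from a script. Its argument "series" is text: rows parted by semicolons, each of 7 numbers parted by spaces: the shift along the tool's x, y, z normalised to -1 to 1, where 1 is 0.12 m, then the turn, a rotation vector about the tool's x, y, z normalised to -1 to 1, where 1 is 0.5 rad, then the opening, from 0 (shut) to 1 (fully open). In form: tx ty tz wx wy wz hand; .... A call has 1 to 20 rows; each row is the pose to reach, as a shift and turn from the pose measured when the call began, along the tool's axes at that moment; what a row does not reach only later rows make up. A row lasts 1/10 s, in which the tool goes at most 50 mm and 8.59 degrees, less where a joint would pass 70% of its speed; a pose out of reach is approached as far as the arm can. A call with a number of a shift or a turn outside -1 to 1 is refused whole. A call with a gripper value outside its range is refused whole. The fingers move at their own pace and stop on an object; "newtons" is the grip in N (left out, the last holds). Time passes only in rows, so rows that repeat a pose let the fingers close. It gives the time, the measured TCP pose, the force and the opening at its end, in the units of the state.
- telemetry.sense(): the state, without advancing time (a new reading comes with each control period).
- eyes.capture(name): name is "scene" or "top" or "wrist"; returns a dict with "frame" (400x640x3 uint8, red, green, blue), "fx", "fy", "cx", "cy" (pixels), "view" (4x4, takes a point from world to camera coordinates). Camera axes: x right, y up, looking along -z (the intrinsics and any distortion apply to the point x, -y, -z); pixel columns grow to the right and rows downward; lengths in mm; the calibration is good to about 2 mm. A picture is of the moment at which its call begins. There is no depth.
- ctrl.finish_job(): hands the job in, once; it reports no verdict.
Trained networks look in a picture, given as the dict that the camera call returned (one of the last four; its "shot" number tells which), for a name from the list of things; names that differ only in an ending like _2 or _b are one class to them, and where a whole thing is asked for, a point or a joint stands for the part that bears it (a point fixed in the world has none). Each returns a list of dicts, best first, with "confidence" (0 to 1); they miss things now and then, are a little off and sometimes report something else, mostly with a low value. They report only what shows in the picture. A call takes as long as a camera call. They do not tell look-alikes from the thing itself.
- nets.spot_in(name, picture): "rect" ([left, top, right, bottom] in pixels, round what is visible of it).
The state is a dict: "time_s": time; "joints": joint angles; "dq": joint speeds; "tau": joint torques, N m; "eef_pos": TCP position; "ee_rot": TCP orientation; "force": force on the tool from outside, world axes, zero at the start; "wrist_torque": the same for the moment, N m; "grip_width": opening from 0.0 (shut) to 1.0 (fully open).
Only numpy, scipy, OpenCV 4.12 (cv2) and the standard library are available. Lean on these libraries where they do the work, as an engineer would, in place of code of your own. Each camera call takes 0.05 s, during which the arm holds its last target. There are 200 camera calls.

TASK

Turn the round carousel by pushing its notched rim with the fingertips until the wide squat jar stands squarely at the pointer on the foot, then leave the carousel at rest and move clear. Turn it gently, either way round, and do not touch, lift or upset the jar or anything else standing on the deck, nor disturb the things on the table around it.

Things in the scene. Friction and masses are not known exactly. Their poses are not given: they have to be found in the camera images.
- deck_centre (a point): On the carousel's vertical turning axis, at its deck's top face, 50 mm above the table. Turns with the carousel; -x points at the wide jar's bay. Round bare-metal deck, radius 150 mm, 20 mm thick (30 to 50 mm above the table, open air below its rim), on a fixed foot (radius 95 mm, 12 mm high, slim spindle).
- notch (a point): Middle of one of five alike finger notches in the deck's rim, 135 mm from the axis, at deck-top height; 36 degrees anticlockwise of the wide jar's bay, the others each 72 degrees on. Open outward, above and below; 77 mm wide along the rim, cut in to radius 105 mm, flat side walls to push on. The rim between notches is 100 mm wide. Closed fingers fit in with room to spare.
- carousel (a joint): How far the carousel has been turned since the start, rad: 0 at the start (the wide jar's bay then stands anywhere from 43 to 180 degrees from the pointer, either way), grows anticlockwise from above. Free both ways, with no stops within a full turn. Stiff bearing: turning takes about 0.15 N m (about 1 N at the rim) and it stays where it is left.
- jar_bay (a point): Centre of the bay of the wide jar, on the deck's top, 70 mm from the axis; moves with the carousel. All five bays are alike, 72 degrees apart, each with a low raised wire ring (inner radius 30 mm, 5 mm high) round it.
- front_place (a point): Fixed point above the foot, 70 mm from the axis towards the pointer, at deck-top height: where the wide jar's centre must come. Does not turn with the carousel.
- pointer (a point): Top of the pointer: a dark steel diamond 30 mm square and 12 mm high lying on the table, on a tongue (16 mm wide, 6 mm high) that runs out from the fixed foot beneath the deck on the robot's side; 187 mm from the axis. Does not move.
- powder_jar: The wide jar: squat white plastic pot, 54 mm across its broad flat lid, 36 mm high in all (body 46 mm across up to 22 mm, lid above). Stands loose in its bay. Origin at the centre of its underside, z up.
- slim_bottle_a: Slim white bottle with narrow neck, 32 mm across, 50 mm high, loose in another bay. Origin at the centre of its underside, z up.
- slim_bottle_b: Second slim white bottle, the same. Origin at the centre of its underside, z up.
- square_tin: Plain metal square tin, 36 by 36 by 40 mm high, loose in another bay. Origin at the centre of its underside, z up.
- open_cup: Open white plastic cup, 48 mm across the mouth, 42 mm high, loose in another bay. Origin at the centre of its underside, z up.
- torch: Bystander: black torch standing on its head, 40 mm across, 125 mm high, on the table beside the carousel. Origin at the centre of its underside, z up.
- marker_tent: Bystander: white tent-shaped scene marker, 66 by 60 mm, about 73 mm high, on the table beside the carousel. Origin at the centre of its underside, z up.
- swab_box: Bystander: cardboard box 75 by 110 by 45 mm high on the table beside the carousel. Origin at the centre of its underside, z up.
- wrench: Bystander: steel wrench lying flat on the table behind the carousel. Origin at the middle of its underside.
- spray: Bystander: grey bottle, 48 mm across, 130 mm high, on the table beside the carousel. Origin at the centre of its underside, z up.
Not all that is in view belongs to the job. Leave any purple or yellow look-alike of the slim_bottle_a alone.

How it is judged:
By the outcome, as a careful person would: the job done as asked, in the order asked, and still so for the second after the job is handed in, with the robot touching nothing.
It also fails if it takes over 48 s, if anything falls off the work surface, if the arm or the gripper's body presses on something with over 40 N, if the wrist force passes 120 N, or if a joint passes its speed limit or range.

## Working session

There is one attempt and no reset: what is moved stays moved. The work goes in short steps, Python scripts to look and compute and a tool call to move; the robot and the scene stay as the last step left them, time stands still between calls to the robot, and variables do not carry over. Pictures are saved under pics/ and viewed, about 8 in all and at most 12, crops included, and the job is handed in when it is done.

Besides the shell and the picture viewer there is one more tool, called after "Call:" as name(argument=value, ...), one argument or row to a line, values as JSON. drive_tool: Moves the arm, as the interface text tells. Scaled input: -1 to 1 covers 0.12 m each way for a shift and 0.5 rad each way for a turn. Its arguments: {"type":"object","properties":{"series":{"type":"string"},"newtons":{"type":"number"}},"required":["series"]}

```bash
mkdir -p pics; cat > h.py <<'E'
import numpy as np, cv2
from rig import telemetry, eyes, ctrl, nets
def save(p,n,box=None,scale=1):
    f=cv2.cvtColor(p["frame"],cv2.COLOR_RGB2BGR)
    if box: f=f[box[1]:box[3],box[0]:box[2]]
    cv2.imwrite("pics/"+n,cv2.resize(f,None,fx=scale,fy=scale,interpolation=cv2.INTER_CUBIC))
def ray(p,u,v):
    V=np.array(p["view"]);R=V[:3,:3];t=V[:3,3]
    d=R.T@np.array([(u-p["cx"])/p["fx"],-(v-p["cy"])/p["fy"],-1.]);return -R.T@t,d
def at(p,u,v,z):
    o,d=ray(p,u,v);return o+d*(z-o[2])/d[2]
def proj(p,X):
    V=np.array(p["view"]);c=V[:3,:3]@np.array(X,float)+V[:3,3]
    return p["cx"]+p["fx"]*c[0]/-c[2],p["cy"]-p["fy"]*c[1]/-c[2]
E
python3 - <<'E'
from h import *
for n in ("top","scene"):
    p=eyes.capture(n);save(p,n+"1.png")
    print(n,[k for k in p],p["fx"],p["fy"],np.round(p["view"],2).tolist())
    for o,z in (("carousel",50),("powder_jar",18),("slim_bottle_a",25),("square_tin",20),("open_cup",20),("torch",0),("marker_tent",0),("swab_box",0),("wrench",0),("spray",0),("pointer",12),("notch",50)):
        try:
            for r in nets.spot_in(o,p)[:5]:
                a=r["rect"];u,v=(a[0]+a[2])/2,(a[1]+a[3])/2
                print(o,np.round(a),round(r["confidence"],2),np.round(at(p,u,v,z+(50 if o in("powder_jar","slim_bottle_a","square_tin","open_cup") else 0))[:2]))
        except Exception as e: print(o,e)
print(telemetry.sense(),ctrl.grip_depth)
E
```

```text
top ['frame', 'fx', 'fy', 'cx', 'cy', 'view', 'shot'] 414.6773916551205 414.6773916551205 [[-0.01, -1.0, 0.02, 31.44], [0.99, -0.01, 0.14, -569.18], [-0.14, 0.02, 0.99, -871.55], [0.0, 0.0, 0.0, 1.0]]
carousel [216. 145. 354. 278.] 0.61 [542.  83.]
powder_jar [289. 164. 316. 189.] 0.7 [615.  44.]
slim_bottle_a [365. 247. 384. 260.] 0.71 [ 449. -104.]
slim_bottle_a [310. 207. 323. 224.] 0.69 [531.  16.]
slim_bottle_a [368. 186. 387. 202.] 0.69 [ 575. -115.]
square_tin [268. 229. 294. 247.] 0.74 [485.  90.]
open_cup [237. 207. 260. 230.] 0.6 [526. 160.]
torch [153. 144. 187. 175.] 0.93 [672. 351.]
marker_tent [159. 216. 194. 248.] 0.65 [505. 331.]
swab_box [337. 280. 399. 333.] 0.94 [334. -98.]
swab_box [274. 107. 342. 137.] 0.59 [760.  29.]
wrench [271. 106. 345. 141.] 0.83 [757.  30.]
wrench [159. 215. 196. 244.] 0.53 [510. 328.]
wrench [310. 205. 323. 224.] 0.44 [540.  14.]
spray [392. 208. 422. 232.] 0.89 [ 526. -193.]
pointer [237. 206. 263. 229.] 0.66 [534. 164.]
pointer [250. 273. 268. 301.] 0.65 [381. 144.]
notch [215. 145. 352. 279.] 0.72 [541.  86.]
notch [240. 206. 261. 228.
[... 957 characters left out ...]
111.]
{'time_s': 1.3, 'joints': array([-1.48239379e+00,  3.12915912e-01,  1.49771624e+00,  1.36196377e-05,
        1.33099171e+00, -2.23407492e-01]), 'dq': array([-0.00021207,  0.00016037,  0.00114529, -0.00017137,  0.00019833,
       -0.00074713]), 'tau': array([-3.54304609e-05, -4.12162936e+01, -2.59900385e+01, -1.87446626e-04,
        4.78905331e-04,  4.35495309e-06]), 'eef_pos': array([ 161.04873498, -499.69135301,  231.27991038]), 'ee_rot': array([-1.51203687e-05,  9.87871661e-01,  1.55272602e-01,  7.65224140e-06]), 'force': array([ 0.26361939, -0.66092945,  0.57454048]), 'wrist_torque': array([ 0.00970645, -0.0350159 , -0.02983523]), 'grip_width': 0.9998273230599178} 18.700000000000003
```

```bash
python3 - <<'E'
import cv2
f=cv2.imread("pics/top1.png")[90:350,130:450]
cv2.imwrite("pics/topc.png",cv2.resize(f,None,fx=2.5,fy=2.3,interpolation=cv2.INTER_CUBIC))
E
```

```text
(no output)
```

View pics/topc.png

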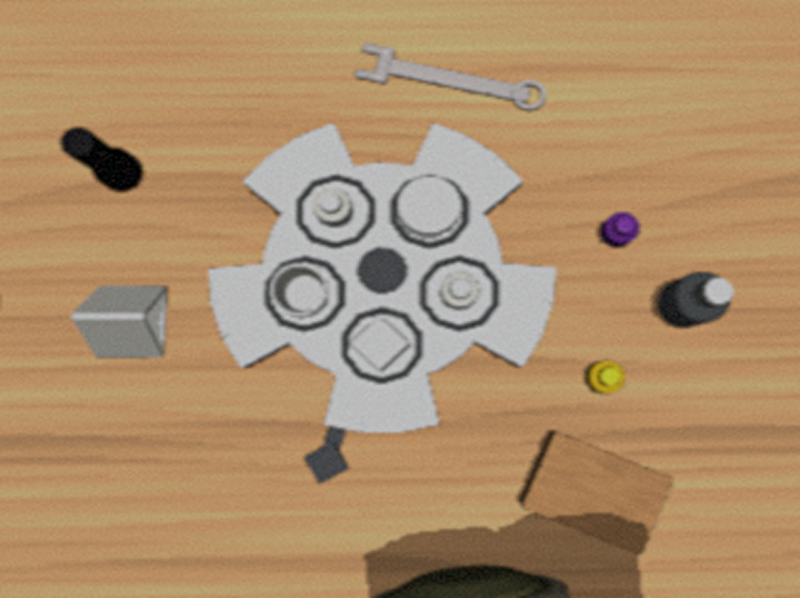

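View pics/scene1.png

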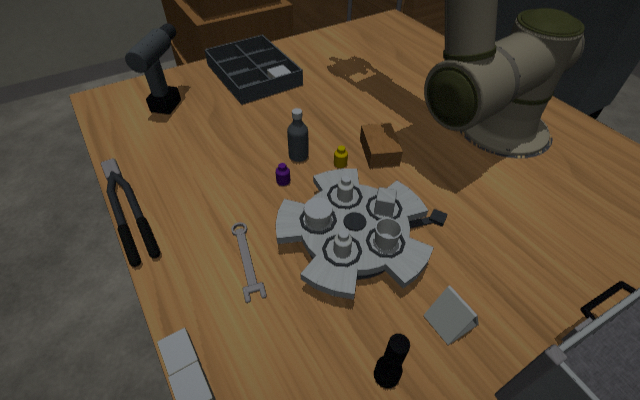

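Top view: the jar, with its broad flat lid, is at (302,177). Things that could be taken for it are the open cup (249,218), the slim bottles (263,181) and (314,216), the tin (282,239), the purple bottle (378,190) and the yellow bottle (373,254). The pointer diamond is at (261,291). Next I'll fit the deck outline to get the axis and angle.

```bash
cat >> h.py <<'E'
from scipy.optimize import minimize
def deck_poly(c,phi,z=50):
    # phi: world angle of a notch; rim lobes 150 outside, notch 77 wide to r105
    P=[]
    for k in range(5):
        a=phi+k*2*np.pi/5
        h=38.5;e=[np.cos(a),np.sin(a)];n=[-e[1],e[0]]
        q=[(np.sqrt(150**2-h*h),-h),(np.sqrt(105**2-h*h),-h)]
        t=np.arcsin(h/105);q+=[(105*np.cos(s),105*np.sin(s)) for s in np.linspace(-t,t,7)[1:-1]]
        q+=[(np.sqrt(105**2-h*h),h),(np.sqrt(150**2-h*h),h)]
        t=np.arcsin(h/150);q+=[(150*np.cos(s),150*np.sin(s)) for s in np.linspace(t,2*np.pi/5-t,9)[1:-1]]
        P+=[(c[0]+x*e[0]+y*n[0],c[1]+x*e[1]+y*n[1],z) for x,y in q]
    return P
def fit_deck(p,c0,phi0,fixc=False,ban=None):
    f=p["frame"].astype(float);S=6
    sat=f.max(2)-f.min(2);D=((f.mean(2)>110)&(sat<35)).astype(np.uint8)
    W=np.ones(D.shape)
    if ban is not None: W[ban]=0
    u,v=proj(p,[*c0,50]);yy,xx=np.mgrid[:400,:640];r=np.hypot(xx-u,yy-v)
    W*=(r<85);W*=(r>46) # rim zone only
    def cost(q):
        c=c0 if fixc else q[:2];ph=q[-1]
        m=np.zeros((400,640),np.float32)
        P=np.array([proj(p,X) for X in deck_poly(c,ph)])
        M=np.zeros((400*4,640*4),np.uint8);cv2.fillPoly(M,[np.round((P+.5)*4*16-8).astype(np.int32)],255,shift=4)
        m=cv2.resize(M,(640,400),interpolation=cv2.INTER_AREA)/255.
        return float((W*(m-D)**2).sum())
    best=None
    for d in ([-.15,0,.15] if best is None else []):
        x0=[phi0+d] if fixc else [*c0,phi0+d]
        n=len(x0);sim=np.vstack([x0]+[np.array(x0)+(np.eye(n)[i]*(0.1 if i==n-1 else 5)) for i in range(n)])
        r_=minimize(cost,x0,method="Nelder-Mead",options=dict(initial_simplex=sim,xatol=1e-3,fatol=.1))
        if best is None or r_.fun<best.fun:best=r_
    return best.x,best.fun
E
python3 - <<'E'
from h import *
p=eyes.capture("top")
J=at(p,302,176.5,86)
c=at(p,282.8,207.4,50)[:2]
pj=np.arctan2(*(J[:2]-c)[::-1]);print("c0",c,"jar",J,np.degrees(pj),np.hypot(*(J[:2]-c)))
x,f=fit_deck(p,c,pj+np.radians(36));print(x,np.degrees(x[-1]),f)
# pointer by dark blob
fr=p["frame"].astype(float);m=(fr.mean(2)<90)&((fr.max(2)-fr.min(2))<30)
m[:270]=0;m[308:]=0;m[:,:245]=0;m[:,276:]=0
m=m.astype(np.uint8)
m2=cv2.morphologyEx(m,cv2.MORPH_OPEN,np.ones((6,6),np.uint8))
v,u=np.nonzero(m2);print(m.sum(),m2.sum(),u.mean(),v.mean())
X=at(p,u.mean(),v.mean(),10);d=X[:2]-x[:2];print("pointer",X,np.hypot(*d),np.degrees(np.arctan2(d[1],d[0])))
d=J[:2]-x[:2];print("jar",np.hypot(*d),np.degrees(np.arctan2(d[1],d[0])))
g=cv2.cvtColor(p["frame"],cv2.COLOR_RGB2BGR)[120:320,180:400];g=cv2.resize(g,None,fx=3,fy=3,interpolation=cv2.INTER_CUBIC)
P=np.array([proj(p,q) for q in deck_poly(x[:2],x[2])]);cv2.polylines(g,[np.int32((P-[180,120]+.5)*3)],True,(0,0,255),1)
for q in (X,[*x[:2],50]):
    a=(np.array(proj(p,q))-[180,120]+.5)*3;cv2.circle(g,(int(a[0]),int(a[1])),3,(0,255,0),-1)
cv2.imwrite("pics/fit.png",g)
E
```

```text
c0 [551.5399341  87.7487099] jar [612.09276371  45.24453587  86.        ] -35.066375134021676 73.98141647430126
[ 5.51610570e+02  8.82450936e+01 -9.38013587e-03] -0.5374421966266563 670.1799307958478
216 190 261.9263157894737 288.7473684210526
pointer [376.65008307 136.42777719  10.        ] 181.47380836530238 164.60288064717568
jar 74.2101318767029 -35.41139118428479
```

View pics/fit.png

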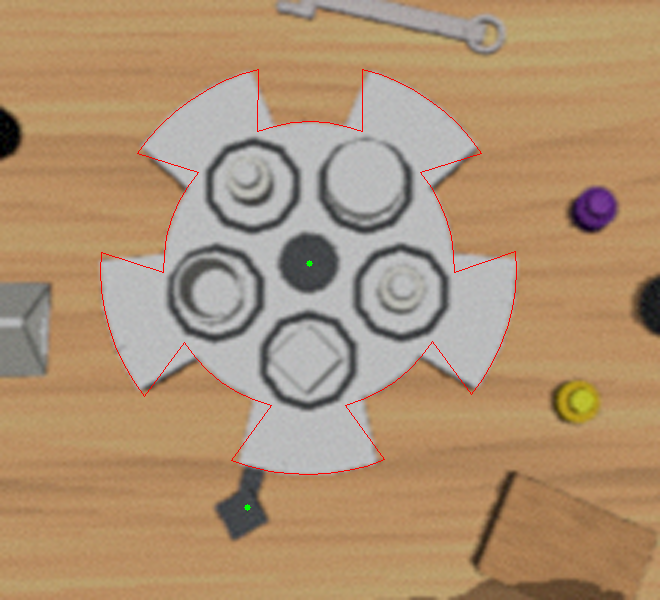

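```bash
python3 - <<'E'
s=open("h.py").read()
a=s.index("        h=38.5");b=s.index("        P+=[(c[0]")
s=s[:a]+'''        h=np.arcsin(38.5/135);e=[np.cos(a),np.sin(a)];n=[-e[1],e[0]]
        q=[(105*np.cos(t),105*np.sin(t)) for t in np.linspace(-h,h,9)]
        q+=[(150*np.cos(t),150*np.sin(t)) for t in np.linspace(h,2*np.pi/5-h,11)]
'''+s[b:]
open("h.py","w").write(s)
E
python3 - <<'E'
from h import *
p=eyes.capture("top")
x,f=fit_deck(p,np.array([551.6,88.2]),0.);print(x,np.degrees(x[-1]),f)
fr=p["frame"].astype(float);m=((fr.mean(2)<90)&((fr.max(2)-fr.min(2))<30)).astype(np.uint8)
m[:282]=0;m[308:]=0;m[:,:245]=0;m[:,276:]=0
v,u=np.nonzero(m)
(cx,cy),wh,an=cv2.minAreaRect(np.c_[u,v].astype(np.float32));print(cx,cy,wh,an)
for q in ((cx,cy),(260.7,290.5)):
    X=at(p,*q,11);d=X[:2]-x[:2];print("pointer",X,np.hypot(*d),np.degrees(np.arctan2(d[1],d[0])))
# tongue direction: dark pixels above diamond
s=telemetry.sense();print(s["time_s"],s["eef_pos"],s["ee_rot"])
w,a,b,_=s["ee_rot"];an=2*np.arctan2(b,a);ex=np.array([np.cos(an),np.sin(an)]);ey=np.array([np.sin(an),-np.cos(an)])
t=x[:2]+132*np.array([np.cos(np.radians(-75)),np.sin(np.radians(-75))]);d=t-s["eef_pos"][:2];print(t,d,d@ex/120,d@ey/120,ex,ey)
E
```

```text
[ 5.51771437e+02  8.81092979e+01 -9.43131999e-03] -0.540374830648681 334.3110957324106
261.13079833984375 289.3538513183594 (13.891888618469238, 15.752409934997559) 60.2551155090332
pointer [375.43637934 138.06731778  11.        ] 183.27535684508737 164.18188282684443
pointer [372.98235853 139.00339602  11.        ] 185.89175323634976 164.1104671328285
1.4 [ 161.02365321 -499.69320711  231.29943371] [-8.54749095e-06  9.87874573e-01  1.55254073e-01 -5.90737211e-06]
[585.93555129 -39.39291113] [424.91189808 460.30029598] 4.546848606612583 -2.5647625403359346 [0.95179235 0.3067431 ] [ 0.3067431  -0.95179235]
```

Call:
drive_tool(
  series="0.15 -0.085 0 0 0 0 0;0.4 -0.226 0 0 0 0 0;0.7 -0.395 0 0 0 0 0;1 -0.564 0 0 0 0 0;1 -0.564 0 0 0 0 0",
  newtons=30,
)

```text
time_s: 1.9
eef_pos: [256.8, -395.6, 231.6]
ee_rot: [-0.0, 0.988, 0.157, 0.0]
force: [-0.1, -0.7, -0.7]
grip_width: 0.141
```

Call:
drive_tool(
  series="0.15 -0.085 0 0 0 0 0;0.4 -0.226 0 0 0 0 0;0.7 -0.395 0 0 0 0 0;1 -0.564 0 0 0 0 0;1 -0.564 0 0 0 0 0",
)

```text
time_s: 2.4
eef_pos: [351.8, -291.6, 231.9]
ee_rot: [-0.0, 0.987, 0.159, 0.001]
force: [0.3, 0.7, 0.6]
grip_width: -0.002
```

Call:
drive_tool(
  series="0.15 -0.085 0 0 0 0 0;0.4 -0.226 0 0 0 0 0;0.7 -0.395 0 0 0 0 0;1 -0.564 0 0 0 0 0;1 -0.564 0 0 0 0 0",
)

```text
time_s: 2.9
eef_pos: [446.1, -187.5, 232.1]
ee_rot: [-0.0, 0.987, 0.161, 0.001]
force: [-1.3, 0.1, -0.0]
grip_width: -0.005
```

Call:
drive_tool(
  series="0.15 -0.085 0 0 0 0 0;0.4 -0.226 0 0 0 0 0;0.7 -0.395 0 0 0 0 0;1 -0.564 0 0 0 0 0;1 -0.564 0 0 0 0 0",
)

```text
time_s: 3.4
eef_pos: [539.9, -83.8, 231.9]
ee_rot: [-0.001, 0.987, 0.163, 0.001]
force: [-0.6, -1.3, -0.4]
grip_width: 0.001
```

```bash
cat >> h.py <<'E'
from scipy.spatial.transform import Rotation as Ro
C=np.array([551.8,88.1])
def plan(pts):
    s=telemetry.sense();w,a,b,c=s["ee_rot"];R=Ro.from_quat([a,b,c,w]).as_matrix()
    d=(np.array(pts,float)-s["eef_pos"])@R/120
    print(round(s["time_s"],2),np.round(s["eef_pos"],1),";".join("%.3f %.3f %.3f 0 0 0 0"%tuple(r) for r in d))
def arc(a0,a1,n,r=130,z=38):
    u=np.linspace(0,1,n+1)[1:];u=u-np.sin(2*np.pi*u)/(2*np.pi)*.35
    return [[*(C+r*np.array([np.cos(t),np.sin(t)])),z] for t in np.radians(a0+(a1-a0)*u)]
E
python3 -c "
from h import *
plan([[*(C+132*np.array([np.cos(np.radians(-74)),np.sin(np.radians(-74))])),z] for z in (232,150,120)])"
```

```text
3.4 [539.9 -83.8 231.9] 0.501 -0.226 0.001 0 0 0 0;0.499 -0.225 0.684 0 0 0 0;0.499 -0.225 0.934 0 0 0 0
```

Call:
drive_tool(
  series="0.2 -0.09 0 0 0 0 0;0.5 -0.225 0 0 0 0 0;0.5 -0.225 0 0 0 0 0;0.5 -0.225 0.3 0 0 0 0;0.5 -0.225 0.65 0 0 0 0;0.5 -0.225 0.93 0 0 0 0;0.5 -0.225 0.93 0 0 0 0",
)

```text
time_s: 4.1
eef_pos: [585.6, -40.2, 116.4]
ee_rot: [-0.002, 0.987, 0.162, -0.003]
force: [0.0, -0.0, 0.1]
grip_width: 0.002
```

```bash
python3 - <<'E'
from h import *
p=eyes.capture("top");save(p,"t2.png",(180,120,400,320),3)
p=eyes.capture("scene");save(p,"s2.png",(240,80,480,320),2.4)
a=cv2.imread("pics/t2.png");b=cv2.resize(cv2.imread("pics/s2.png"),(500,500))
H=np.zeros((600,1160,3),np.uint8);H[:600,:660]=a;H[:500,660:]=b;cv2.imwrite("pics/b2.png",cv2.resize(H,None,fx=.69,fy=.69,interpolation=cv2.INTER_AREA))
plan([[*(C+132*np.array([np.cos(np.radians(-74)),np.sin(np.radians(-74))])),z] for z in (100,38)])
E
```

```text
4.2 [588.4 -40.3 121.6] 0.001 -0.012 0.180 0 0 0 0;-0.000 -0.012 0.697 0 0 0 0
```

View pics/b2.png

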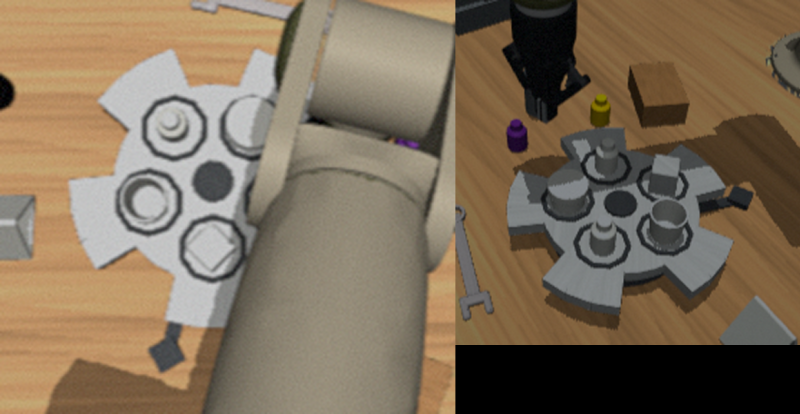

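Top view: the fingertips hang over the notch between the jar and slim bottle, outside both. Going down.

Call:
drive_tool(
  series="0 -0.01 0.2 0 0 0 0;0 -0.01 0.4 0 0 0 0;0 -0.01 0.6 0 0 0 0;0 -0.01 0.697 0 0 0 0;0 -0.01 0.697 0 0 0 0",
)

```text
time_s: 4.7
eef_pos: [588.4, -39.6, 38.4]
ee_rot: [-0.0, 0.987, 0.162, 0.001]
force: [-0.1, -0.0, -0.2]
grip_width: -0.003
```

```bash
python3 -c "
from h import *
plan(arc(-74,-115,20))"
```

```text
4.7 [588.4 -39.6  38.4] -0.025 -0.025 0.004 0 0 0 0;-0.051 -0.027 0.003 0 0 0 0;-0.080 -0.030 0.003 0 0 0 0;-0.113 -0.035 0.003 0 0 0 0;-0.149 -0.041 0.003 0 0 0 0;-0.189 -0.049 0.003 0 0 0 0;-0.232 -0.060 0.003 0 0 0 0;-0.279 -0.074 0.003 0 0 0 0;-0.327 -0.090 0.003 0 0 0 0;-0.375 -0.110 0.003 0 0 0 0;-0.422 -0.131 0.002 0 0 0 0;-0.468 -0.154 0.002 0 0 0 0;-0.509 -0.179 0.002 0 0 0 0;-0.547 -0.203 0.002 0 0 0 0;-0.581 -0.226 0.002 0 0 0 0;-0.610 -0.248 0.002 0 0 0 0;-0.636 -0.268 0.002 0 0 0 0;-0.658 -0.287 0.002 0 0 0 0;-0.678 -0.304 0.002 0 0 0 0;-0.697 -0.322 0.002 0 0 0 0
```

Call:
drive_tool(
  series="-0.025 -0.025 0 0 0 0 0;-0.05 -0.027 0 0 0 0 0;-0.08 -0.03 0 0 0 0 0;-0.113 -0.035 0 0 0 0 0;-0.149 -0.041 0 0 0 0 0;-0.189 -0.049 0 0 0 0 0;-0.232 -0.06 0 0 0 0 0;-0.279 -0.074 0 0 0 0 0;-0.327 -0.09 0 0 0 0 0;-0.375 -0.11 0 0 0 0 0;-0.422 -0.131 0 0 0 0 0;-0.468 -0.154 0 0 0 0 0;-0.509 -0.179 0 0 0 0 0;-0.547 -0.203 0 0 0 0 0;-0.581 -0.226 0 0 0 0 0;-0.61 -0.248 0 0 0 0 0;-0.636 -0.268 0 0 0 0 0;-0.658 -0.287 0 0 0 0 0;-0.678 -0.304 0 0 0 0 0;-0.697 -0.322 0 0 0 0 0",
)

```text
time_s: 6.7
eef_pos: [496.7, -29.6, 38.2]
ee_rot: [-0.0, 0.987, 0.162, 0.002]
force: [1.6, 0.2, -0.3]
grip_width: 0.001
```

```bash
python3 - <<'E'
from h import *
s=telemetry.sense();d=s["eef_pos"][:2]-C;print(np.hypot(*d),np.degrees(np.arctan2(d[1],d[0])),s["force"])
p=eyes.capture("top");save(p,"t3.png",(180,120,400,320),3)
plan(arc(-115,-156,20))
E
```

```text
130.01596593421266 -115.08936919192443 [ 1.62973404  0.15805719 -0.30096183]
6.75 [496.2 -29.4  38.1] -0.014 -0.013 0.001 0 0 0 0;-0.032 -0.032 0.001 0 0 0 0;-0.052 -0.054 0.001 0 0 0 0;-0.074 -0.078 0.000 0 0 0 0;-0.097 -0.107 0.000 0 0 0 0;-0.122 -0.139 0.000 0 0 0 0;-0.147 -0.176 0.000 0 0 0 0;-0.173 -0.217 0.000 0 0 0 0;-0.199 -0.261 0.000 0 0 0 0;-0.223 -0.307 0.000 0 0 0 0;-0.244 -0.354 0.000 0 0 0 0;-0.263 -0.402 0.000 0 0 0 0;-0.279 -0.447 0.000 0 0 0 0;-0.292 -0.490 0.000 0 0 0 0;-0.302 -0.530 0.000 0 0 0 0;-0.310 -0.566 0.000 0 0 0 0;-0.316 -0.598 0.000 0 0 0 0;-0.320 -0.627 0.000 0 0 0 0;-0.324 -0.653 0.000 0 0 0 0;-0.326 -0.678 0.000 0 0 0 0
```

View pics/t3.png

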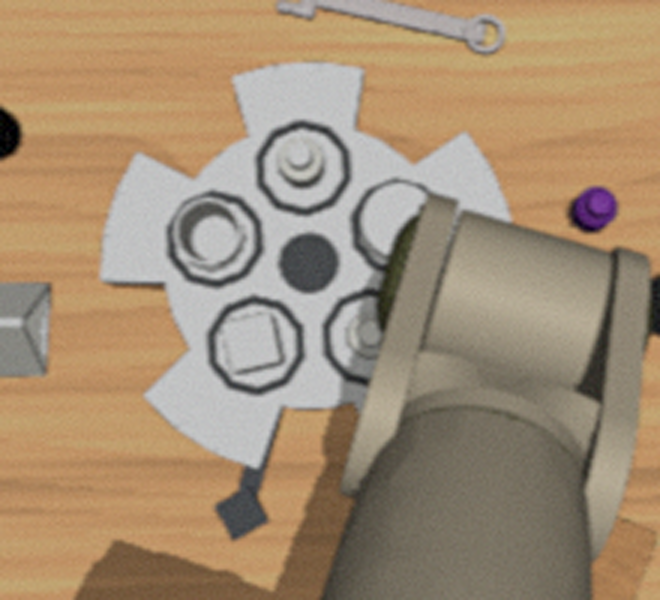

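The deck has turned clockwise by about 30° and everything on it still stands in its ring. Continuing.

Call:
drive_tool(
  series="-0.014 -0.013 0 0 0 0 0;-0.032 -0.032 0 0 0 0 0;-0.052 -0.054 0 0 0 0 0;-0.074 -0.078 0 0 0 0 0;-0.097 -0.107 0 0 0 0 0;-0.122 -0.139 0 0 0 0 0;-0.147 -0.176 0 0 0 0 0;-0.173 -0.217 0 0 0 0 0;-0.199 -0.261 0 0 0 0 0;-0.223 -0.307 0 0 0 0 0;-0.244 -0.354 0 0 0 0 0;-0.263 -0.402 0 0 0 0 0;-0.279 -0.447 0 0 0 0 0;-0.292 -0.49 0 0 0 0 0;-0.302 -0.53 0 0 0 0 0;-0.31 -0.566 0 0 0 0 0;-0.316 -0.598 0 0 0 0 0;-0.32 -0.627 0 0 0 0 0;-0.324 -0.653 0 0 0 0 0;-0.326 -0.678 0 0 0 0 0",
)

```text
time_s: 8.75
eef_pos: [433.0, 35.4, 38.0]
ee_rot: [-0.0, 0.987, 0.162, 0.001]
force: [1.3, -1.0, 0.2]
grip_width: -0.004
```

```bash
python3 - <<'E'
from h import *
s=telemetry.sense();d=s["eef_pos"][:2]-C;print(np.hypot(*d),np.degrees(np.arctan2(d[1],d[0])),s["force"],s["joints"])
plan(arc(-156,-197,20))
E
```

```text
129.9584866560197 -156.06580923574415 [ 1.26518643 -1.03688481  0.24650978] [-1.90302187e-01  3.96757072e-01  1.97587990e+00  1.95495246e-03
  7.66940388e-01  1.05358007e+00]
8.75 [433.   35.4  38. ] -0.002 -0.024 0.000 0 0 0 0;-0.004 -0.051 0.000 0 0 0 0;-0.005 -0.080 0.000 0 0 0 0;-0.005 -0.113 0.000 0 0 0 0;-0.004 -0.149 0.000 0 0 0 0;-0.001 -0.190 0.000 0 0 0 0;0.003 -0.235 0.000 0 0 0 0;0.011 -0.282 0.000 0 0 0 0;0.020 -0.332 0.000 0 0 0 0;0.033 -0.383 0.000 0 0 0 0;0.048 -0.433 0.000 0 0 0 0;0.064 -0.481 0.000 0 0 0 0;0.082 -0.526 0.001 0 0 0 0;0.101 -0.567 0.001 0 0 0 0;0.119 -0.603 0.001 0 0 0 0;0.137 -0.635 0.001 0 0 0 0;0.153 -0.663 0.001 0 0 0 0;0.169 -0.688 0.001 0 0 0 0;0.184 -0.710 0.001 0 0 0 0;0.198 -0.731 0.001 0 0 0 0
```

Call:
drive_tool(
  series="-0.002 -0.024 0 0 0 0 0;-0.004 -0.051 0 0 0 0 0;-0.005 -0.08 0 0 0 0 0;-0.005 -0.113 0 0 0 0 0;-0.004 -0.149 0 0 0 0 0;-0.001 -0.19 0 0 0 0 0;0.003 -0.235 0 0 0 0 0;0.011 -0.282 0 0 0 0 0;0.02 -0.332 0 0 0 0 0;0.033 -0.383 0 0 0 0 0;0.048 -0.433 0 0 0 0 0;0.064 -0.481 0 0 0 0 0;0.082 -0.526 0 0 0 0 0;0.101 -0.567 0 0 0 0 0;0.119 -0.603 0 0 0 0 0;0.137 -0.635 0 0 0 0 0;0.153 -0.663 0 0 0 0 0;0.169 -0.688 0 0 0 0 0;0.184 -0.71 0 0 0 0 0;0.198 -0.731 0 0 0 0 0",
)

```text
time_s: 10.75
eef_pos: [427.5, 126.3, 38.1]
ee_rot: [-0.0, 0.987, 0.162, 0.001]
force: [0.0, -1.6, -0.2]
grip_width: -0.0
```

```bash
python3 - <<'E'
from h import *
s=telemetry.sense();d=s["eef_pos"][:2]-C;print(np.hypot(*d),np.degrees(np.arctan2(d[1],d[0])),s["force"])
p=eyes.capture("top");save(p,"t4.png",(180,120,400,320),3)
plan(arc(-197,-228,17))
E
```

```text
130.0160569563761 162.9123893432595 [ 0.0243534  -1.56115587 -0.21775959]
10.8 [427.6 126.6  38.1] 0.011 -0.015 0.001 0 0 0 0;0.026 -0.034 0.001 0 0 0 0;0.043 -0.055 0.001 0 0 0 0;0.063 -0.079 0.001 0 0 0 0;0.087 -0.105 0.001 0 0 0 0;0.115 -0.134 0.001 0 0 0 0;0.146 -0.164 0.001 0 0 0 0;0.181 -0.194 0.001 0 0 0 0;0.217 -0.223 0.001 0 0 0 0;0.254 -0.250 0.001 0 0 0 0;0.290 -0.274 0.002 0 0 0 0;0.323 -0.295 0.002 0 0 0 0;0.354 -0.313 0.002 0 0 0 0;0.382 -0.328 0.002 0 0 0 0;0.406 -0.340 0.002 0 0 0 0;0.428 -0.350 0.002 0 0 0 0;0.449 -0.359 0.002 0 0 0 0
```

View pics/t4.png

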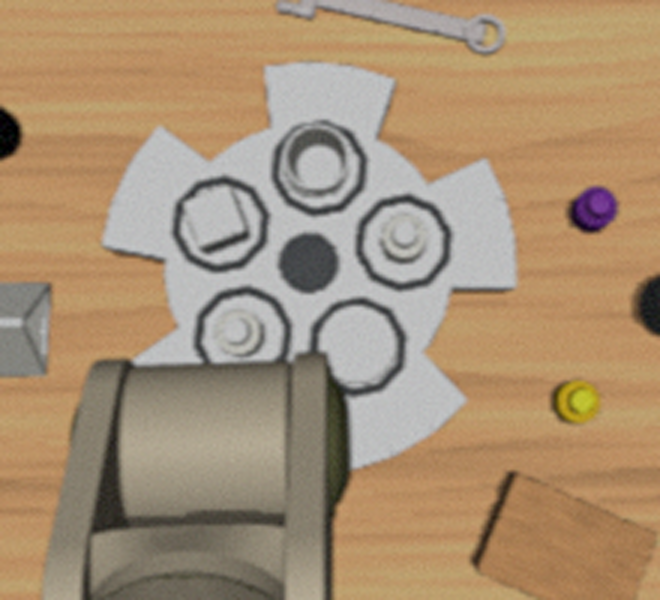

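```bash
python3 - <<'E'
from h import *
p=eyes.capture("top");ban=np.zeros((400,640),bool);ban[234:,:300]=1
x,f=fit_deck(p,np.array([551.77,88.11]),np.radians(20),True,ban);print(np.degrees(x),f)
x,f=fit_deck(p,np.array([551.77,88.11]),np.radians(40),True,ban);print(np.degrees(x),f)
E
```

```text
[29.11472899] 262.239446366782
[29.27382721] 258.681722414456
```

```bash
python3 - <<'E'
from h import *
plan(arc(-197,-236,20))
E
```

```text
10.85 [427.5 126.4  38.1] 0.014 -0.017 0.000 0 0 0 0;0.029 -0.037 0.001 0 0 0 0;0.047 -0.059 0.001 0 0 0 0;0.067 -0.082 0.001 0 0 0 0;0.090 -0.108 0.001 0 0 0 0;0.117 -0.136 0.001 0 0 0 0;0.148 -0.165 0.001 0 0 0 0;0.183 -0.196 0.001 0 0 0 0;0.221 -0.226 0.001 0 0 0 0;0.261 -0.255 0.001 0 0 0 0;0.302 -0.282 0.001 0 0 0 0;0.343 -0.307 0.001 0 0 0 0;0.384 -0.329 0.001 0 0 0 0;0.422 -0.348 0.002 0 0 0 0;0.458 -0.364 0.002 0 0 0 0;0.490 -0.377 0.002 0 0 0 0;0.519 -0.387 0.002 0 0 0 0;0.545 -0.396 0.002 0 0 0 0;0.570 -0.404 0.002 0 0 0 0;0.593 -0.411 0.002 0 0 0 0
```

Call:
drive_tool(
  series="0.014 -0.017 0 0 0 0 0;0.029 -0.037 0 0 0 0 0;0.047 -0.059 0 0 0 0 0;0.067 -0.082 0 0 0 0 0;0.09 -0.108 0 0 0 0 0;0.117 -0.136 0 0 0 0 0;0.148 -0.165 0 0 0 0 0;0.183 -0.196 0 0 0 0 0;0.221 -0.226 0 0 0 0 0;0.261 -0.255 0 0 0 0 0;0.302 -0.282 0 0 0 0 0;0.343 -0.307 0 0 0 0 0;0.384 -0.329 0 0 0 0 0;0.422 -0.348 0 0 0 0 0;0.458 -0.364 0 0 0 0 0;0.49 -0.377 0 0 0 0 0;0.519 -0.387 0 0 0 0 0;0.545 -0.396 0 0 0 0 0;0.57 -0.404 0 0 0 0 0;0.593 -0.411 0 0 0 0 0",
)

```text
time_s: 12.85
eef_pos: [479.3, 196.0, 38.3]
ee_rot: [-0.0, 0.987, 0.162, 0.001]
force: [-0.5, -1.2, 0.2]
grip_width: 0.001
```

```bash
python3 - <<'E'
from h import *
s=telemetry.sense();d=s["eef_pos"][:2]-C;print(np.hypot(*d),np.degrees(np.arctan2(d[1],d[0])),s["force"])
p=eyes.capture("top");save(p,"t5.png",(180,120,400,320),3);np.save("t5.npy",p["frame"])
for b in ((150,150),(200,300),(130,285)):
  ban=np.zeros((400,640),bool);ban[b[0]:,:b[1]]=1
  for g in (50,60):
    x,f=fit_deck(p,np.array([551.77,88.11]),np.radians(g),True,ban);print(b,np.degrees(x),f)
E
```

```text
130.04296313926977 123.89631582622779 [-0.5317198  -1.17382943  0.20947177]
(150, 150) [63.14893377] 1790.812364475202
(150, 150) [63.17812527] 1791.339853902345
(200, 300) [62.90833626] 232.81096501345635
(200, 300) [63.08860061] 229.98571318723566
(130, 285) [63.12655261] 179.9516339869281
(130, 285) [63.2228876] 179.95652441368705
```

View pics/t5.png

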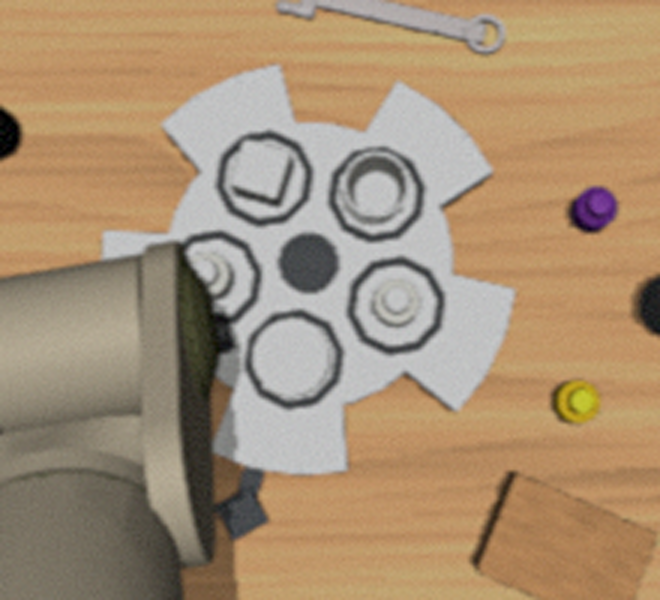

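```bash
python3 - <<'E'
from h import *
plan(arc(123.9,116.9,8))
E
```

```text
12.9 [479.7 196.2  38.3] 0.007 -0.002 0.003 0 0 0 0;0.021 -0.006 0.003 0 0 0 0;0.039 -0.010 0.003 0 0 0 0;0.061 -0.015 0.003 0 0 0 0;0.082 -0.019 0.003 0 0 0 0;0.101 -0.022 0.003 0 0 0 0;0.115 -0.024 0.003 0 0 0 0;0.126 -0.026 0.003 0 0 0 0
```

Call:
drive_tool(
  series="0.007 -0.002 0 0 0 0 0;0.021 -0.006 0 0 0 0 0;0.039 -0.01 0 0 0 0 0;0.061 -0.015 0 0 0 0 0;0.082 -0.019 0 0 0 0 0;0.101 -0.022 0 0 0 0 0;0.115 -0.024 0 0 0 0 0;0.126 -0.026 0 0 0 0 0;0.126 -0.026 0 0 0 0 0;0.126 -0.026 0 0 0 0 0",
)

```text
time_s: 13.9
eef_pos: [493.2, 204.2, 38.5]
ee_rot: [-0.001, 0.987, 0.162, 0.002]
force: [-0.6, -0.9, 0.2]
grip_width: -0.002
```

```bash
python3 - <<'E'
from h import *
s=telemetry.sense();d=s["eef_pos"][:2]-C;print(np.hypot(*d),np.degrees(np.arctan2(d[1],d[0])),s["force"])
p=eyes.capture("top");np.save("t6.npy",p["frame"])
for b in ((200,290),(130,285)):
  ban=np.zeros((400,640),bool);ban[b[0]:,:b[1]]=1
  for g in (60,72):
    x,f=fit_deck(p,np.array([551.77,88.11]),np.radians(g),True,ban);print(b,np.degrees(x),f)
q=C+130*np.array([np.cos(np.radians(122.5)),np.sin(np.radians(122.5))])
plan([[*q,38],[*q,150]])
E
```

```text
130.04943600912068 116.80399016492017 [-0.61504435 -0.90157948  0.1605705 ]
(200, 290) [55.34471791] 317.9522029988466
(200, 290) [55.3372235] 317.9522029988466
(130, 285) [55.55733897] 188.6090734332949
(130, 285) [55.57222572] 189.9107266435986
13.95 [493.1 204.1  38.5] -0.105 0.021 0.003 0 0 0 0;-0.102 0.020 -0.930 0 0 0 0
```

Call:
drive_tool(
  series="-0.03 0.006 0 0 0 0 0;-0.07 0.013 0 0 0 0 0;-0.1 0.02 0 0 0 0 0;-0.1 0.02 0 0 0 0 0;-0.1 0.02 -0.15 0 0 0 0;-0.1 0.02 -0.4 0 0 0 0;-0.1 0.02 -0.7 0 0 0 0;-0.1 0.02 -1 0 0 0 0;-0.1 0.02 -1 0 0 0 0",
)

```text
time_s: 14.85
eef_pos: [484.2, 198.2, 163.0]
ee_rot: [-0.001, 0.987, 0.162, 0.006]
force: [-0.3, 0.7, -0.5]
grip_width: -0.004
```

Call:
drive_tool(
  series="0 0 -0.3 0 0 0 0;0 0 -0.6 0 0 0 0;-0.3 -0.2 -0.6 0 0 0 0;-0.6 -0.4 -0.6 0 0 0 0;-0.8 -0.7 -0.6 0 0 0 0;-1 -1 -0.6 0 0 0 0;-1 -1 -0.6 0 0 0 0",
)

```text
time_s: 15.55
eef_pos: [328.0, 275.2, 233.2]
ee_rot: [-0.001, 0.986, 0.164, 0.006]
force: [-0.3, 0.3, 0.5]
grip_width: 0.001
```

Call:
drive_tool(
  series="-0.1 -0.3 0 0 0 0 0;-0.2 -0.6 0 0 0 0 0;-0.3 -0.9 0 0 0 0 0;-0.3 -1 0 0 0 0 0;-0.3 -1 0 0 0 0 0",
)

```text
time_s: 16.05
eef_pos: [254.8, 377.7, 232.2]
ee_rot: [-0.001, 0.986, 0.165, 0.005]
force: [0.3, 0.1, 0.4]
grip_width: -0.003
```

```bash
python3 - <<'E'
from h import *
p=eyes.capture("top");g=cv2.cvtColor(p["frame"],cv2.COLOR_RGB2BGR);save(p,"t7.png",(180,120,400,320),3)
x,f=fit_deck(p,np.array([551.77,88.11]),np.radians(56),True);print(np.degrees(x),f)
x3,f=fit_deck(p,np.array([551.77,88.11]),np.radians(56));print(x3,np.degrees(x3[-1]),f)
fr=p["frame"].astype(float);m=((fr.mean(2)<90)&((fr.max(2)-fr.min(2))<30)).astype(np.uint8)
m[:270]=0;m[308:]=0;m[:,:245]=0;m[:,276:]=0
v,u=np.nonzero(m);r=cv2.minAreaRect(np.c_[u,v][v>=284].astype(np.float32));print(r)
# diamond template fit: square at z=12, orientation free along axis angle
def cost(t):
    a=np.radians(t);e=np.array([np.cos(a),np.sin(a)]);n=np.array([-e[1],e[0]]);best=0
    M=np.zeros((1600,2560),np.uint8)
    def fill(ps,z):
        P=np.array([proj(p,[*(C+i*e+j*n),z]) for i,j in ps]);cv2.fillPoly(M,[np.round((P+.5)*64-8).astype(np.int32)],255,shift=4)
    h=21.2
    for z in (0,12): fill([(187-h,0),(187,h),(187+h,0),(187,-h)],z)
    fill([(152,-8),(187,-8),(187,8),(152,8)],6)
    q=cv2.resize(M,(640,400),interpolation=cv2.INTER_AREA)/255.
    w=np.zeros_like(q);w[278:308,245:276]=1
    return ((q-m)**2*w).sum()
ts=np.arange(161,168,.25);cs=[cost(t) for t in ts];i=int(np.argmin(cs));print("pointer fit",ts[i],np.round(cs[max(0,i-4):i+5],1))
for r in nets.spot_in("powder_jar",p)[:2]:
    a=r["rect"];J=at(p,(a[0]+a[2])/2,(a[1]+a[3])/2,80)[:2]-C;print("jar net",np.round(a,1),r["confidence"],np.hypot(*J),np.degrees(np.arctan2(J[1],J[0])))
E
```

```text
[55.57475789] 373.2900115340254
[551.69097093  88.29063944   0.9708112 ] 55.62338459202936 366.41699346405227
((260.48529052734375, 290.308837890625), (12.690895080566406, 14.234380722045898), 59.036251068115234)
pointer fit 163.5 [65.5 50.8 39.6 30.7 27.5 28.4 33.5 39.4 51.3]
jar net [258.1 224.  286.4 250.9] 0.83 69.5528408092867 163.13002443181676
jar net [251.6 274.3 267.7 301.4] 0.6 174.72791457101843 164.7922971710153
```

View pics/t7.png

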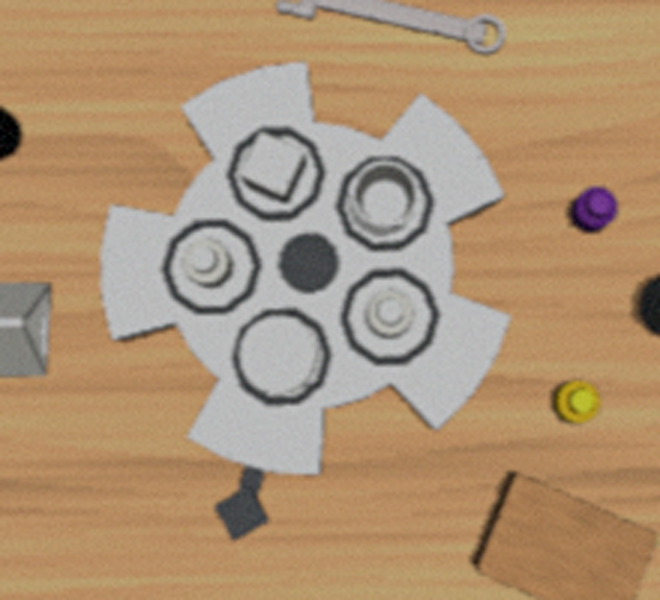

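The jar's bay is at 163.6°. The pointer measures 163.5° by template fit and 164.1° by its centre. All five things stand upright in their rings and the arm is clear, so I'm handing in.

```bash
python3 -c "
from h import *
s=telemetry.sense();print(s['time_s'],abs(s['dq']).max());print(ctrl.finish_job())"
```

```text
16.15 0.017328302618975017
the job is handed in; nothing more can be done
None
```

The wide jar now stands at the pointer, and the job is handed in at about 16 s of robot time. I turned the carousel about 160° clockwise with closed fingertips against one notch wall, at contact forces under about 2 N. Then I backed off inside the notch, lifted straight up and moved clear.

- **Alignment:** The last deck outline fit puts the jar's bay at 163.6°, and the jar detector puts the jar itself at 163.1°. The pointer measured 163.5° by template fit and 164.1° by its centre, so the estimates differ by up to about 1°.
- **Surroundings:** The last top picture shows all five things upright in their rings. The wrench, swab box, and purple and yellow bottles look unmoved. The spray, torch and tent are cut off at its edges; what shows of them is unchanged. I did not measure the bystanders' positions again.
- **Detector disagreement:** A second, less certain jar report (0.60) fell on the pointer diamond. I took it as a false hit.

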